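Index the bearing table and hold the grease coupler on its nipple

ROBOT

A 6-joint arm with a two-finger parallel gripper is mounted at the origin on the work surface. World frame = base frame: x ahead of the robot, y to its left, z up, the work surface at z = 0. Lengths are in m, angles in rad, forces in N, time in s.
With the tool pointing down it reaches from about 0.325 to 0.85 m from the base axis. Payload 15.5 kg.
Tool frame: the origin (TCP) lies midway between the tips of the shut fingers; the grasp point (between the pads) lies 19 mm behind it; z points along the fingers, y is the direction in which the jaws open and shut (so a half turn about z gives the same grasp; the last joint's range is limited). The gripper opens to 91 mm and grips with 3 to 60 N. Pads are 32 mm wide; open, the fingers measure 118 mm over their backs; the gripper's body (76 mm by 178 mm) begins 60 mm behind the grasp point.
Start: joints at [-1.258, 0.494, 1.345, -0, 1.302, -0.096], TCP at [0.248, -0.573, 0.178] pointing down, gripper open.
Joint ranges: [-2.91, 2.91], [-0.82, 2.16], [0.22, 2.67], [-1.22, 4.37], [0.12, 2.79], [-3.08, 3.08]. Speed limits (rad/s): [1.89, 1.89, 2.57, 3.01, 3.01, 3.01].

INTERFACE

Orientations are given as a unit quaternion [w, x, y, z].
In Python, from bench import arm gives the robot as it stands. The module is installed in compiled form; this text tells all that it offers.
- The arm moves only by the tool drive_tool, never from a script. Its arguments are lists of equal length, an entry for each row: "linear": the shift along the world's x, y, z in cm, a list of three; "roll": the turn about the world's z in rad; "jaw": the finger opening in cm, from 0 to 9.12. In form: {"linear": [[dx, dy, dz], ...], "roll": [roll, ...], "jaw": [jaw, ...]}. A call has 1 to 8 rows; each row is the pose to reach, as a shift and turn from the pose commanded when the call began; what a row does not reach only later rows make up. A row lasts 1/12 s, in which the tool goes at most 41.7 mm and 7.16 degrees, less where a joint would pass 70% of its speed; a pose out of reach is approached as far as the arm can. A call with a gripper value outside its range is refused whole. The fingers move at their own pace and stop on an object; the grip force is fixed at half the most. Time passes only in rows, so rows that repeat a pose let the fingers close. It gives the time, the measured TCP pose, the force and the opening at its end, in the units of the state.
- arm.read_state(): the state, without advancing time (a new reading comes with each control period).
- arm.get_image(name): name is "scene" or "side" or "wrist"; returns a dict with "image" (480x640x3 uint8, red, green, blue), "range_z" (480x640 float32, m along the optical axis (not along the pixel's ray), 0 where there is no reading), "fovy" (degrees; the focal length in pixels is half the picture's height over the tangent of half this angle, whatever the lens; pixels are square), "cx", "cy" (the principal point, pixels), "R" (3x3) and "t" (3): a world point X has camera coordinates R X + t; the wrist camera has in their place "mount" (4x4, takes a point from camera to tool coordinates, whose origin is the TCP and whose axes are the flange's). Camera axes: x right, y down, z forward; pixel columns grow to the right and rows downward; lengths in m; the calibration is good to about 2 mm. A picture is of the moment at which its call begins: read the wrist's pose just before it.
- arm.finish_job(): hands the job in, once; it reports no verdict.
The state is a dict: "time_s": time; "joint_positions": joint angles; "qd": joint speeds; "joint_torque": joint torques, N m; "tool_pos": TCP position; "tool_rot": TCP orientation; "force": force on the tool from outside, world axes, zero at the start; "ft_torque": the same for the moment, N m; "gripper_width": finger opening in m.
Only numpy, scipy, OpenCV 4.12 (cv2) and the standard library are available. Lean on these libraries where they do the work, as an engineer would, in place of code of your own. Each camera call takes 0.05 s, during which the arm holds its last target. There are 200 camera calls.

TASK

First turn the round indexing table one notch counter-clockwise (seen from above) by its black upright post, so that the block with the open brass grease nipple clicks in at the yellow marker in place of the red-capped one. Then take the orange-handled grease coupler from its green cup, set it squarely in line with the tilted nipple and press it on along the nipple's axis until it snaps. Finish while still holding the coupler pressed home on the nipple against its spring with a light, steady push: do not let go or back off, and leave the other things on the bench where they are.

Things in the scene. Friction and masses are not known exactly. Their poses are not given: they have to be found in the camera images.
- index_base: fixed base of the indexing table, a grey disc 210 mm across on the bench; origin on the bench under the table's turning axis, z up; a yellow marker block sticks out of its rim along its -x axis, towards the robot
- turret (a joint): turn of the round aluminium table (200 mm across, upper face 46 mm above the bench), rad, growing counter-clockwise from above; 0 at the start (notch 1), 1.047 (60 degrees) in the next notch. An over-centre spring pulls it into the nearer notch and holds it there; turning it takes up to about 4 N at the post, opposing in the first half and helping in the second. It stops firmly at either notch
- turret_post (a point): centre of the top of the black upright post on the table, 16 mm thick and round, 62 mm tall, top 108 mm above the bench, standing 85 mm from the turning axis; at the start 30 degrees clockwise of the base's +x axis, after indexing 30 degrees counter-clockwise of it
- nipple: button-head brass grease nipple on the blue bearing block without a red cap (block 50 x 56 mm); origin at the nipple's foot, 60 mm from the turning axis and 86 mm above the bench; its z axis points out along the nipple, leaning 25 degrees from vertical straight outwards from the turning axis. Stem 12 mm, head 16 mm across with a round top 24 mm from the foot. At the start it stands 60 degrees clockwise of the yellow marker, after indexing at the marker, leaning towards it
- nipple_top (a point): crown of that nipple's round head, 24 mm from its foot along its axis
- coupler_grip (a point): grip point of the grease coupler, on its axis; z axis along the coupler, from its mouth to its top; x and y axes square to the flats of the grip. The coupler stands upright, mouth down, in the cup: 98 mm tall, weighing 0.2 to 0.45 kg; an orange square grip 28 x 28 mm from 40 to 92 mm above the mouth, over a round steel skirt 42 mm across from 0 to 40 mm, whose upper face is a shoulder the fingertips can push on. This point is 62 mm above the mouth (22 mm above the shoulder)
- coupler_mouth (a point): centre of the coupler's mouth, its lower end: a bore 19 mm wide with a conical lead-in, about 34 mm wide at the rim and 10 mm deep. The face of a sprung plunger lies 6 mm inside the mouth, so that the nipple's crown meets it with the mouth 6 mm below the crown
- plunger (a joint): how far the coupler's sprung plunger has been pushed in by the nipple, m: 0 free, 0.0105 home at its stop. It takes about 8 N to start it, then it gives way (the snap) to about 3 N from 0.005 to 0.009; at the stop a stiff seal spring (about 4 to 5 N per mm, 5 mm of travel) takes up any further push, so that 13 N puts the mouth about 20 mm below the nipple's crown. Without a push it springs back to 0
- cup: fixed green cup that the coupler stands in, 64 mm across, rim 14 mm high, floor 4 mm above the bench, inner width 50 mm; origin under its centre. It may be on either side of the table
- tin: bystander: yellow-labelled grease tin, 72 mm across and 85 mm tall, origin under its centre; in the mirror place of the cup
- oil: bystander: squat green oil can with a red spout, 60 mm across and 108 mm tall, origin under its centre; at the back right
- mallet: bystander: hammer lying at the back left
- race: bystander: loose steel bearing, 48 mm across and 16 mm tall, lying at the back left
Not all that is in view belongs to the job. What is shaped like the cup but blue is not meant.

How it is judged:
On the way, in this order (a step that is already met when the one before it is completed fails the run):
1. the table is turned to the next notch and rests there, the post let go, the coupler still in its cup (value of joint turret between 0.98 and 1.11 rad and velocity of joint turret below 0.05 rad/s and contact force between the fingers and turret below 0.1 N and horizontal distance between coupler_mouth and cup below 0.02 m), for 0.2 s.
2. the coupler is lifted out of its cup in the fingers (height (world z) of coupler_mouth above 0.04 m and contact force between the fingers and coupler above 1 N), for 0.2 s.
3. the coupler is pressed squarely onto the nipple, past the snap (value of joint plunger above 0.008 m and angle between the z axis of coupler_grip and the z axis of nipple, either way round below 0.17 rad and contact force between coupler and nipple above 1 N), for 0.3 s.
At the end, for the whole second after the job is handed in: Through the last second: table in the second notch (0.98-1.11 rad); coupler in the fingers, at rest, mouth within 5 mm of the nipple's axis and 0.17 rad of its direction, plunger in by over 8 mm (past the snap), pushing on the nipple with 1 to 35 N (all of step 3 and value of joint turret between 0.98 and 1.11 rad and x of coupler_mouth in the frame of nipple between -0.005 and 0.005 m and y of coupler_mouth in the frame of nipple between -0.005 and 0.005 m and contact force between coupler and nipple below 35 N and contact force between the fingers and coupler above 1 N and linear speed of coupler below 0.02 m/s); the arm keeps its last pose, push and grip.
It fails at once if a bystander is shifted by more than 30 mm (distance of any of tin, oil, mallet, race from where it was at the start of the episode above 0.03 m).
It also fails if it takes over 64 s, if anything falls off the work surface, if the arm or the gripper's body presses on something with over 40 N, if the wrist force passes 120 N, or if a joint passes its speed limit or range.

## Working session

There is one attempt and no reset: what is moved stays moved. The work goes in short steps, Python scripts to look and compute and a tool call to move; the robot and the scene stay as the last step left them, time stands still between calls to the robot, and variables do not carry over. Pictures are saved under pics/ and viewed, about 8 in all and at most 12, crops included, and the job is handed in when it is done.

Besides the shell and the picture viewer there is one more tool, called after "Request:" as name(argument=value, ...), one argument or row to a line, values as JSON. drive_tool: Moves the arm, as the interface text tells. Its arguments: {"type":"object","properties":{"linear":{"type":"array","items":{"type":"array","items":{"type":"number"}}},"roll":{"type":"array","items":{"type":"number"}},"jaw":{"type":"array","items":{"type":"number"}}},"required":["linear","roll","jaw"]}

```bash
mkdir -p pics; cat > h.py <<'E'
import numpy as np, cv2
from bench import arm
from scipy.spatial.transform import Rotation as Ro
def cam(n):
    s=arm.read_state(); d=arm.get_image(n)
    d['f']=240/np.tan(np.radians(d['fovy'])/2)
    if n=='wrist':
        q=s['tool_rot']; R=Ro.from_quat([q[1],q[2],q[3],q[0]]).as_matrix()
        T=np.eye(4);T[:3,:3]=R;T[:3,3]=s['tool_pos'];T=T@np.array(d['mount'])
        d['Rw'],d['c']=T[:3,:3],T[:3,3]
    else:
        R=np.array(d['R']);d['Rw'],d['c']=R.T,-R.T@np.array(d['t'])
    return d
def ray(d,u,v): return d['Rw']@np.array([(u-d['cx'])/d['f'],(v-d['cy'])/d['f'],1.])
def onz(d,u,v,z):
    r=ray(d,u,v); return d['c']+r*(z-d['c'][2])/r[2]
def proj(d,X):
    p=d['Rw'].T@(np.array(X)-d['c']); return d['f']*p[:2]/p[2]+[d['cx'],d['cy']]
def cloud(d):
    v,u=np.mgrid[:480,:640]; z=d['range_z']
    P=np.stack([(u-d['cx'])/d['f']*z,(v-d['cy'])/d['f']*z,z],-1)@d['Rw'].T+d['c']
    P[z<=0]=np.nan; return P
def save(d,n,crop=None,k=1):
    im=d['image'][...,::-1]
    if crop: im=im[crop[1]:crop[3],crop[0]:crop[2]]
    cv2.imwrite('pics/'+n+'.png',cv2.resize(im,None,fx=k,fy=k))
E
python3 - <<'E'
from h import *
print(arm.read_state())
for n in('scene','side'):
    d=cam(n);save(d,n+'0');print(n,d['c'],d['Rw'][:,2],d['f'])
a=cv2.imread('pics/scene0.png');b=cv2.imread('pics/side0.png')
E
```

```text
{'time_s': 0.0, 'joint_positions': array([-1.25749848e+00,  4.94179243e-01,  1.34609625e+00,  1.47989997e-05,
        1.30249411e+00, -9.54923486e-02]), 'qd': array([ 0.00065035, -0.00144749,  0.00033982, -0.00100279, -0.00105274,
        0.00054559]), 'joint_torque': array([-2.95123646e-03, -8.78818059e+01, -3.81849754e+01,  7.06200069e-02,
        5.32333343e-02, -8.80813400e-05]), 'tool_pos': array([ 0.24832551, -0.57311298,  0.17715255]), 'tool_rot': array([-5.85767407e-04,  9.79184173e-01,  2.02972927e-01, -5.68689496e-05]), 'force': array([0.48547445, 0.63097114, 0.2749351 ]), 'ft_torque': array([ 0.07559821,  0.00316134, -0.01653912]), 'gripper_width': 0.09098775080100009}
scene [1.1302648  0.51695027 1.0655902 ] [-0.47056275 -0.4115319  -0.78052046] 522.3113624751027
side [0.1033137  0.98794208 0.65536594] [ 0.36232028 -0.8049857  -0.46981065] 608.272760473735
```

View pics/scene0.png

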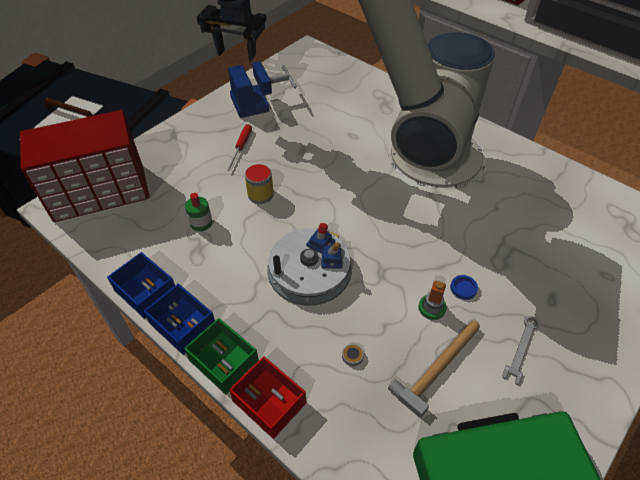

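View pics/side0.png

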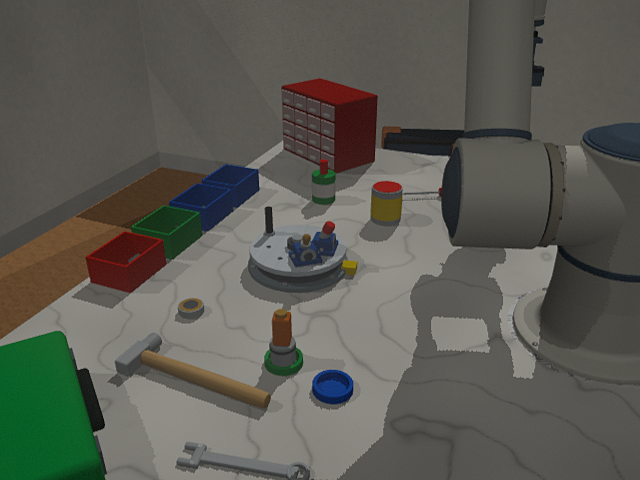

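Scene view: table centre about (310,263), post (278,265), red-capped nipple (322,230), open brass nipple (335,247), coupler in the green cup (433,298). 
Could be mistaken: blue ring (465,287) and green tray (222,352) for the cup; oil can (198,212) and tin (260,183) for green or orange things; red-capped nipple for the open one. Chosen: the orange grip in the round green cup at scene (433,298) / side (283,345).

```bash
python3 - <<'E'
from h import *
for n in('scene','side'):
    d=cam(n);P=cloud(d);hsv=cv2.cvtColor(d['image'],cv2.COLOR_RGB2HSV);im=d['image'].astype(int)
    near=lambda c,r:np.linalg.norm(P[...,:2]-c,axis=2)<r
    # rough centres from depth
    z=P[...,2]
    if n=='scene': c0=P[262,325,:2]; cc=P[290,436,:2]
    print(n,'c0',c0,'cc',cc)
    m=near(c0,.16)&(z>.043)&(z<.049); q=P[m][:,:2]
    h=cv2.convexHull(q.astype(np.float32)); (x,y),r=cv2.minEnclosingCircle(h); print('table',x,y,r)
    m=near([x,y],.12)&(im.max(2)<50)&(z>.06); print('post',m.sum(),P[m].mean(0),P[m&(z>.104)].mean(0))
    H=hsv
    m=near([x,y],.16)&(H[...,0]>20)&(H[...,0]<33)&(H[...,1]>180)&(z<.06); print('yellow',m.sum(),P[m].mean(0))
    m=near([x,y],.12)&((H[...,0]<6)|(H[...,0]>174))&(H[...,1]>150)&(z>.07); print('red',m.sum(),P[m].mean(0))
    m=near([x,y],.12)&(H[...,0]>10)&(H[...,0]<30)&(H[...,1]>90)&(z>.085); print('brass',m.sum(),P[m].mean(0), P[m][:,2].max())
    m=near(cc,.07)&(H[...,0]>3)&(H[...,0]<22)&(H[...,1]>130)&(z>.03); t=m&(z>np.nanmax(z[m])-.006); print('coupler',m.sum(),P[m].mean(0),'top',t.sum(),P[t].mean(0),P[t].min(0),P[t].max(0))
    v,u=np.nonzero(m);print('px',u.min(),u.max(),v.min(),v.max())
    rc=cv2.minAreaRect(P[t][:,:2].astype(np.float32)*1000);print(rc)
    g=near(cc,.07)&(H[...,0]>45)&(H[...,0]<85)&(H[...,1]>100)&(z<.018)&(z>.011); print('cup',g.sum(),cv2.minEnclosingCircle(P[g][:,:2].astype(np.float32)) if g.sum()>3 else 0)
    if n=='side': save(d,'s1',(220,200,380,400),3)
E
```

```text
scene c0 [0.56105623 0.04283021] cc [0.4729827  0.29261075]
table 0.5711911916732788 -6.251766171772033e-05 0.10188592225313187
post 233 [0.59087335 0.0025167  0.07620474] [ 0.65241812 -0.02735563  0.10724748]
yellow 1 [ 0.45176791 -0.01266653  0.01873255]
red 72 [ 0.51114697 -0.00966414  0.10238066]
brass 46 [0.53263918 0.05070526 0.10165201] 0.11185857681572897
coupler 263 [0.47209409 0.29487016 0.08361188] top 37 [0.46414873 0.29317849 0.10219546] [0.45620568 0.28356296 0.10011075] [0.47364134 0.3020528  0.10603963]
px 429 445 281 303
((463.8034362792969, 292.9088134765625), (18.692251205444336, 15.076711654663086), 34.390830993652344)
cup 130 ((0.4662351608276367, 0.2926729917526245), 0.031866006553173065)
side c0 [0.56105623 0.04283021] cc [0.4729827  0.29261075]
table 0.5701612830162048 -0.00014365230163093656 0.10160472244024277
post 183 [ 0.61152181 -0.00760001  0.07955733] [ 0.64817252 -0.02773954  0.1058758 ]
yellow 130 [ 0.46160215 -0.01889421  0.0142942 ]
red 92 [ 0.50451874 -0.00872879  0.09926105]
brass 61 [0.52564983 0.05269335 0.09989739] 0.10835770852399385
coupler 591 [0.45852174 0.29947112 0.07678305] top 57 [0.46330342 0.29063877 0.10040848] [0.45450088 0.28121293 0.09705159] [0.47152598 0.29849158 0.10303566]
px 273 291 309 345
((463.3175048828125, 289.9903259277344), (16.856569290161133, 16.841997146606445), 83.5348892211914)
cup 215 ((0.4607960879802704, 0.29247477650642395), 0.03243275359272957)
```

View pics/s1.png

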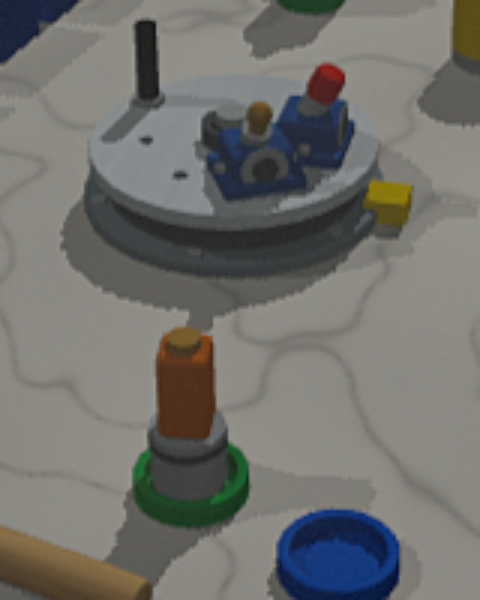

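The crop confirms the orange coupler in the green cup, the open brass nipple on the nearer block and the post at the far side. The base yaw comes out at about 10.5°. Next I push the post with the shut fingers.

Request:
drive_tool(
  linear=[
    [10, 37, 4],
    [10, 37, 4],
    [10, 37, 4],
    [10, 37, 4],
    [10, 37, 4],
    [10, 37, 4],
    [10, 37, 4],
    [10, 37, 4],
  ],
  roll=[-0.225, -0.225, -0.225, -0.225, -0.225, -0.225, -0.225, -0.225],
  jaw=[0, 0, 0, 0, 0, 0, 0, 0],
)

```text
time_s: 0.87
tool_pos: [0.3348, -0.2516, 0.2125]
tool_rot: [0.0, 0.996, 0.092, 0.0]
force: [0.7, -0.2, 0.1]
gripper_width: 0.0407
```

```bash
python3 - <<'E'
from h import *
s=arm.read_state();print(s['tool_pos'],s['tool_rot'],s['force'])
E
```

```text
[ 0.33483573 -0.25155116  0.21250364] [3.87233919e-05 9.95802680e-01 9.15260517e-02 5.52282085e-05] [ 0.6786726  -0.22981914  0.11078854]
```

Request:
drive_tool(
  linear=[
    [32, 18, 0],
    [32, 18, 0],
    [32, 18, 0],
    [32, 18, 0],
    [32, 18, 0],
    [32, 18, 0],
    [32, 18, 0],
    [32, 18, 0],
  ],
  roll=[0, 0, 0, 0, 0, 0, 0, 0],
  jaw=[0, 0, 0, 0, 0, 0, 0, 0],
)

```text
time_s: 1.53
tool_pos: [0.627, -0.0884, 0.2121]
tool_rot: [0.0, 0.996, 0.092, -0.0]
force: [0.6, -1.4, -0.3]
gripper_width: 0.0003
```

Request:
drive_tool(
  linear=[
    [0, 0, 0],
    [0, 0, 0],
  ],
  roll=[0, 0],
  jaw=[0, 0],
)

```text
time_s: 1.7
tool_pos: [0.6265, -0.0887, 0.2114]
tool_rot: [-0.0, 0.996, 0.093, -0.0]
force: [0.4, 0.2, -0.5]
gripper_width: 0.0006
```

Request:
drive_tool(
  linear=[
    [3.8, 1.6, 0],
    [3.8, 1.6, -4],
    [3.8, 1.6, -8],
    [3.8, 1.6, -11],
    [3.8, 1.6, -13.3],
    [3.8, 1.6, -13.3],
    [3.8, 1.6, -13.3],
  ],
  roll=[0, 0, 0, 0, 0, 0, 0],
  jaw=[0, 0, 0, 0, 0, 0, 0],
)

```text
time_s: 2.28
tool_pos: [0.6622, -0.0746, 0.0791]
tool_rot: [-0.0, 0.996, 0.091, -0.001]
force: [0.7, -0.1, 0.5]
gripper_width: 0.0001
```

Request:
drive_tool(
  linear=[
    [-0.3, 1.5, 0],
    [-0.5, 3, 0],
    [-0.8, 4.5, 0],
    [-1.1, 6, 0],
    [-1.3, 7, 0],
    [-1.5, 8, 0],
    [-1.7, 9, 0],
    [-1.7, 9, 0],
  ],
  roll=[0, 0, 0, 0, 0, 0, 0, 0],
  jaw=[0, 0, 0, 0, 0, 0, 0, 0],
)

```text
time_s: 2.95
tool_pos: [0.646, 0.018, 0.0794]
tool_rot: [-0.0, 0.996, 0.092, -0.0]
force: [0.1, -0.9, 1.1]
gripper_width: 0.0006
```

Request:
drive_tool(
  linear=[
    [-0.2, 1, 0],
    [-0.2, 1, 0],
    [0.3, -1.5, 0],
    [0.3, -1.5, 0],
    [0.3, -1.5, 8],
    [0.3, -1.5, 14],
    [0.3, -1.5, 14],
  ],
  roll=[0, 0, 0, 0, 0, 0, 0],
  jaw=[0, 0, 0, 0, 0, 0, 0],
)

```text
time_s: 3.53
tool_pos: [0.6489, 0.0005, 0.2054]
tool_rot: [-0.0, 0.996, 0.091, -0.001]
force: [1.5, -0.5, 0.1]
gripper_width: 0.0006
```

```bash
cat > m.py <<'E'
from h import *
def table(n):
    d=cam(n);P=cloud(d);H=cv2.cvtColor(d['image'],cv2.COLOR_RGB2HSV);im=d['image'].astype(int);z=P[...,2]
    near=lambda c,r:np.linalg.norm(P[...,:2]-c,axis=2)<r
    c=np.array([.5705,0])
    m=near([.635,.055],.04)&(im.max(2)<60)&(z>.1)&(z<.112);print(n,'post',m.sum(),P[m].mean(0) if m.any() else 0)
    m=near(c,.12)&(H[...,0]>8)&(H[...,0]<30)&(H[...,1]>90)&(z>.092)&(z<.13);v,u=np.nonzero(m)
    print('brass',m.sum(),P[m].mean(0),z[m].max(),'px',u.mean(),v.mean(),u.min(),u.max(),v.min(),v.max(),'expect crown',proj(d,[.5015,-.0128,.1078]))
    return d
E
python3 - <<'E'
from m import *
for n in('scene','side'): d=table(n)
E
```

```text
scene post 0 0
brass 41 [0.53194514 0.05107046 0.10261131] 0.11090460230502808 px 335.9268292682927 246.02439024390245 333 339 243 250 expect crown [323.74835781 223.56991357]
side post 0 0
brass 52 [0.52540291 0.0525114  0.10139053] 0.10842021077617703 px 306.21153846153845 237.71153846153845 303 310 234 242 expect crown [330.51695773 222.62850201]
```

```bash
python3 - <<'E'
from h import *
d=cam('scene'); save(d,'s2',(220,180,420,330),3)
P=cloud(d);im=d['image'].astype(int);z=P[...,2]
m=(np.linalg.norm(P[...,:2]-[.5705,0],axis=2)<.12)&(im.max(2)<60)&(z>.06)&(z<.12);v,u=np.nonzero(m)
print(m.sum(),P[m&(z>.1)].mean(0),u.min(),u.max(),v.min(),v.max()); print(proj(d,[.6506,-.0284,.108]))
E
```

```text
325 [ 0.65250984 -0.02722335  0.1066734 ] 273 341 231 272
[276.20190478 257.34946008]
```

View pics/s2.png

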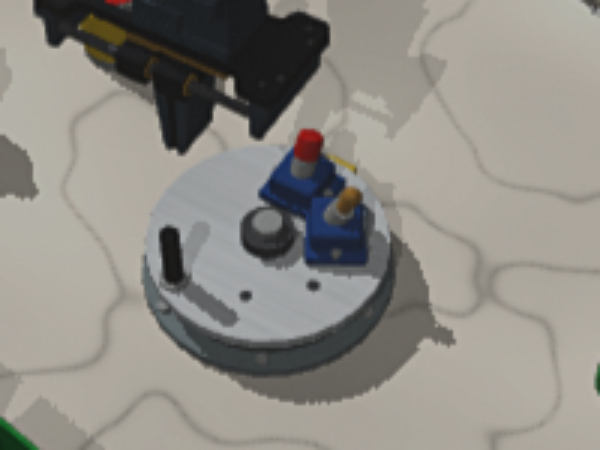

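```bash
python3 - <<'E'
from h import *
for n in('scene','side'):
    d=cam(n); s=arm.read_state(); print(n,s['tool_pos'],proj(d,s['tool_pos']))
E
```

```text
scene [6.50123190e-01 5.96056486e-04 2.05587089e-01] [283.32043583 236.76936098]
side [0.64926286 0.00069925 0.20406847] [258.99236688 169.19248401]
```

Request:
drive_tool(
  linear=[
    [0.2, -3, 0],
    [1.2, -6, 0],
    [1.4, -7.5, -4],
    [1.4, -7.5, -8],
    [1.4, -7.5, -12.6],
    [1.4, -7.5, -12.6],
    [1.4, -7.5, -12.6],
  ],
  roll=[0, 0, 0, 0, 0, 0, 0],
  jaw=[0, 0, 0, 0, 0, 0, 0],
)

```text
time_s: 4.37
tool_pos: [0.6609, -0.0736, 0.0753]
tool_rot: [-0.001, 0.996, 0.092, -0.003]
force: [0.8, 0.2, 0.4]
gripper_width: 0.0007
```

Request:
drive_tool(
  linear=[
    [-0.2, 1.1, 0],
    [-0.4, 2.2, 0],
    [-0.6, 3.3, 0],
    [-0.8, 4.4, 0],
    [-0.9, 5, 0],
  ],
  roll=[0, 0, 0, 0, 0],
  jaw=[0, 0, 0, 0, 0],
)

```text
time_s: 4.78
tool_pos: [0.6546, -0.0218, 0.0796]
tool_rot: [0.0, 0.996, 0.092, 0.001]
force: [-0.4, -0.2, 0.7]
gripper_width: 0.0007
```

```bash
python3 - <<'E'
from h import *
s=arm.read_state();print(s['tool_pos'],s['force'])
a=cam('scene');b=cam('side')
im=np.hstack([cv2.resize(x['image'][r[1]:r[1]+130,r[0]:r[0]+130,::-1],(400,400)) for x,r in((a,(240,180)),(b,(230,160)))])
cv2.imwrite('pics/s3.png',im)
E
```

```text
[ 0.65458692 -0.02179598  0.07964991] [-0.36862222 -0.15130252  0.70505012]
```

View pics/s3.png

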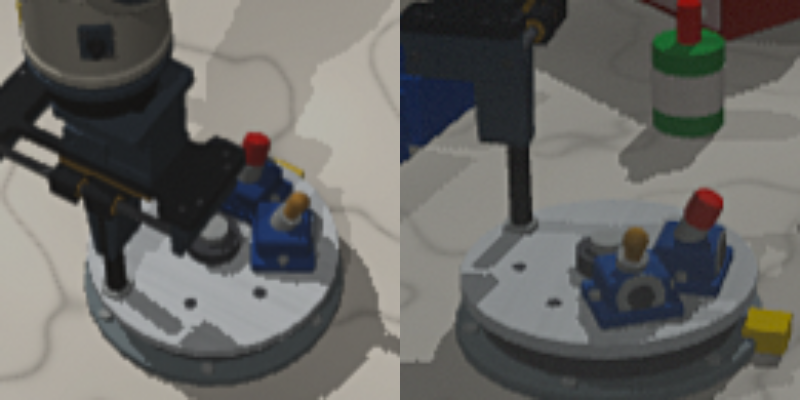

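```bash
python3 - <<'E'
from h import *
s=arm.read_state();p=s['tool_pos'];print(p,s['joint_positions'])
for n in('side','scene'):
    d=cam(n);P=cloud(d);v,u=np.mgrid[:480,:640]
    print(n,'proj tcp',proj(d,p),'post top',proj(d,[.6515,-.028,.108]))
    m=(np.linalg.norm(P[...,:2]-p[:2],axis=2)<.05)&(P[...,2]>.06)
    for z0 in np.arange(.06,.2,.01):
        k=m&(P[...,2]>z0)&(P[...,2]<z0+.01)
        if k.sum(): print('%.2f'%z0,k.sum(),P[k].min(0).round(4),P[k].max(0).round(4))
E
```

```text
[ 0.65445649 -0.02236194  0.07906123] [-1.25358599e-01  6.33885714e-01  1.37401253e+00  1.15206033e-04
  1.13293988e+00  1.25977712e+00]
side proj tcp [264.81574493 220.29434625] post top [266.69720213 207.0707953 ]
0.06 35 [ 0.6415 -0.0365  0.0603] [ 0.6573 -0.0169  0.0693]
0.07 34 [ 0.6415 -0.0374  0.07  ] [ 0.6566 -0.0196  0.0798]
0.08 28 [ 0.6406 -0.0303  0.0803] [ 0.6565 -0.0209  0.0897]
0.09 31 [ 0.6404 -0.0323  0.0901] [ 0.6564 -0.0194  0.1   ]
0.10 26 [ 0.6426 -0.034   0.1004] [ 0.6558 -0.0227  0.108 ]
0.11 41 [ 0.6365 -0.0321  0.1122] [ 0.6693 -0.0091  0.12  ]
0.12 80 [ 0.633  -0.035   0.1202] [ 0.67   -0.0082  0.1299]
0.13 85 [ 0.6336 -0.0358  0.13  ] [ 0.6697 -0.0065  0.1399]
0.14 84 [ 0.6335 -0.0361  0.1401] [ 0.6704 -0.0056  0.15  ]
0.15 84 [ 0.6339 -0.0379  0.15  ] [ 0.6688 -0.0046  0.1596]
0.16 28 [ 0.6345 -0.038   0.1601] [ 0.6642 -0.0053  0.1697]
0.17 14 [ 0.6327 -0.0364  0.1701] [ 0.6402 -0.0126  0.1794]
0.19 18 [ 0.6121 -0.0492  0.1947] [ 0.6217 -0.0022  0.2   ]
0.20 53 [ 0.6103 -0.0504  0.2008] [0.6249 0.0103 0.2098]
scene proj tcp [277.699869   267.18484042] post top [276.05494024 257.67794177]
0.06 18 [ 0.6472 -0.0336  0.0612] [ 0.6597 -0.0213  0.0693]
0.07 18 [ 0.6456 -0.0319  0.0705] [ 0.6597 -0.0209  0.0796]
0.08 16 [ 0.6461 -0.031   0.0803] [ 0.6592 -0.0209  0.09  ]
0.09 6 [ 0.648  -0.0278  0.0918] [ 0.6599 -0.0195  0.0991]
0.11 9 [ 0.6677 -0.0226  0.1149] [ 0.6726 -0.0112  0.1199]
0.12 35 [ 0.6394 -0.025   0.1211] [ 0.6728 -0.0073  0.1292]
0.13 35 [ 0.6401 -0.0262  0.1303] [ 0.6732 -0.0071  0.1399]
0.14 37 [ 0.6394 -0.0285  0.1401] [ 0.6739 -0.0064  0.1499]
0.15 37 [ 0.6392 -0.029   0.1501] [ 0.6735 -0.0053  0.1599]
0.16 20 [ 0.6393 -0.0266  0.1601] [ 0.6734 -0.0048  0.1677]
0.17 2 [ 0.6636 -0.005   0.1716] [ 0.6678 -0.0038  0.1731]
0.19 19 [ 0.6574 -0.0387  0.1905] [0.6939 0.01   0.1999]
0.20 82 [ 0.6639 -0.0543  0.2003] [0.6958 0.0202 0.21  ]
```

The fingertips sit about 33 mm higher than the reported TCP z: the depth data puts the tips at 0.112 where the state reads 0.079. They passed over the post, and x and y agree. I trust the cameras and go 33 mm lower.

Request:
drive_tool(
  linear=[
    [0.5, -2.5, 0.5],
    [0.9, -5, 0.5],
    [0.9, -5, -1.5],
    [0.9, -5, -3.3],
    [0.9, -5, -3.3],
    [0.7, -3.9, -3.3],
    [0.5, -2.8, -3.3],
    [0.3, -1.7, -3.3],
  ],
  roll=[0, 0, 0, 0, 0, 0, 0, 0],
  jaw=[0, 0, 0, 0, 0, 0, 0, 0],
)

```text
time_s: 5.65
tool_pos: [0.6595, -0.0409, 0.0469]
tool_rot: [0.001, 0.996, 0.092, 0.002]
force: [10.7, -10.3, -1.1]
gripper_width: 0.0004
```

Request:
drive_tool(
  linear=[
    [-0.2, 1, 0],
    [-0.4, 2, 0],
    [-0.6, 3, 0],
    [-0.8, 4, 0],
    [-0.8, 4.5, 0],
    [-0.8, 4.5, 0],
  ],
  roll=[0, 0, 0, 0, 0, 0],
  jaw=[0, 0, 0, 0, 0, 0],
)

```text
time_s: 6.15
tool_pos: [0.6493, 0.0059, 0.0459]
tool_rot: [-0.0, 0.996, 0.093, 0.0]
force: [-0.2, 1.0, -0.4]
gripper_width: 0.0005
```

Request:
drive_tool(
  linear=[
    [0, 0.4, 0],
    [0, 0.4, 0],
    [0.5, -1.5, 0],
    [0.5, -1.5, 4],
    [0.5, -1.5, 8],
    [0.5, -1.5, 12],
    [0.5, -1.5, 15],
    [0.5, -1.5, 15],
  ],
  roll=[0, 0, 0, 0, 0, 0, 0, 0],
  jaw=[9, 9, 9, 9, 9, 9, 9, 9],
)

```text
time_s: 6.82
tool_pos: [0.6576, -0.0118, 0.2024]
tool_rot: [0.001, 0.996, 0.092, 0.005]
force: [0.8, -0.4, 1.1]
gripper_width: 0.0507
```

```bash
sed -i 's/\[.635,.055\],.04/[.635,.055],.05/' m.py; python3 - <<'E'
from m import *
for n in('scene','side'): d=table(n)
E
```

```text
scene post 37 [0.63732943 0.05574368 0.10636403]
brass 41 [ 0.50928134 -0.01053259  0.10220345] 0.10997336435929927 px 322.3414634146341 227.390243902439 320 325 224 231 expect crown [323.74835781 223.56991357]
side post 35 [0.63266214 0.05602037 0.10454131]
brass 51 [ 0.50369668 -0.00967768  0.10084323] 0.10754878447643956 px 328.88235294117646 226.2156862745098 325 333 222 230 expect crown [330.51695773 222.62850201]
```

Table indexed: post at (0.635,0.056), brass nipple at the marker. Now to the coupler for a wrist-camera look.

Request:
drive_tool(
  linear=[
    [-10, 16, 3],
    [-10, 16, 3],
    [-10, 16, 3],
    [-10, 16, 3],
    [-19.4, 30.3, 3],
    [-19.4, 30.3, 3],
    [-19.4, 30.3, 3],
    [-19.4, 30.3, 3],
  ],
  roll=[0, 0, 0, 0, 0, 0, 0, 0],
  jaw=[9, 9, 9, 9, 9, 9, 9, 9],
)

```text
time_s: 7.58
tool_pos: [0.474, 0.2689, 0.2234]
tool_rot: [0.0, 0.996, 0.092, -0.001]
force: [2.0, 0.2, -0.0]
gripper_width: 0.0898
```

Request:
drive_tool(
  linear=[
    [0, 0, 0],
    [0, 0, 0],
  ],
  roll=[0, 0],
  jaw=[9, 9],
)

```text
time_s: 7.75
tool_pos: [0.4743, 0.2692, 0.2235]
tool_rot: [0.0, 0.996, 0.093, -0.001]
force: [1.2, -1.6, -0.5]
gripper_width: 0.09
```

```bash
python3 - <<'E'
from h import *
s=arm.read_state();print(s['tool_pos'],s['tool_rot'])
d=cam('wrist');save(d,'w1');print(d['mount'],d['f'],d['c'],d['Rw'][:,2])
print(proj(d,[.4635,.2925,.102]), np.nanmedian(d['range_z']))
E
```

```text
[0.47429462 0.26924583 0.22352812] [ 3.47614324e-04  9.95626267e-01  9.34178874e-02 -1.14605739e-03]
[[ 7.86746987e-04 -9.62768723e-01 -2.70325298e-01  7.51798477e-02]
 [ 9.99999690e-01  7.63442190e-04  1.91356417e-04 -6.24621557e-04]
 [ 2.21457636e-05 -2.70325365e-01  9.62769026e-01 -2.06572455e-01]
 [ 0.00000000e+00  0.00000000e+00  0.00000000e+00  1.00000000e+00]] 344.1862676073554 [0.5485039  0.28403156 0.42992323] [-0.26770538 -0.05134591 -0.96213171]
[296.06304054 230.1376021 ] 0.38108337
```

View pics/w1.png

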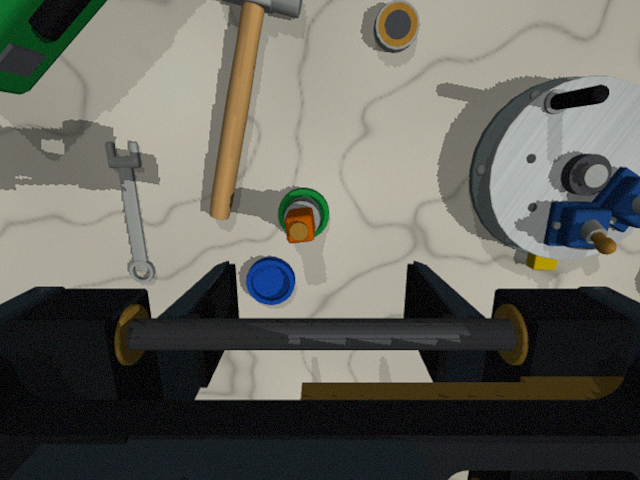

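```bash
python3 - <<'E'
from h import *
d=cam('wrist');P=cloud(d);H=cv2.cvtColor(d['image'],cv2.COLOR_RGB2HSV)
print('bench z',np.nanmedian(P[100:280,330:360,2]))
t=P[150:280,540:620];k=(t[...,2]>.02-.04)
print('table top pts', P[120,500+20], P[160,560])
m=(H[...,0]<24)&(H[...,1]>120);m[:190]=0;m[250:]=0;m[:,:275]=0;m[:,325:]=0
v,u=np.nonzero(m);print('px',u.min(),u.max(),v.min(),v.max(),'z',np.nanpercentile(P[m][:,2],[5,50,80,95]))
q=P[m];zt=np.nanpercentile(q[:,2],97);
for a,b in((.012,.006),(.006,-.003)):
    k=q[(q[:,2]>zt-a)&(q[:,2]<zt-b)]; print(len(k),k.mean(0),cv2.minAreaRect((k[:,:2]*1000).astype(np.float32)))
# edges of grip top: front colours
save(d,'w2',(265,180,345,250),8)
E
```

```text
bench z -0.000462481120436814
table top pts [0.61193824 0.08033496 0.04577406] [0.58061705 0.02466827 0.04744503]
px 283 313 208 243 z [0.06041778 0.09482112 0.10084891 0.10198159]
430 [0.46566972 0.28997304 0.09429328] ((463.24005126953125, 290.0375671386719), (28.55150604248047, 27.08622169494629), 18.754425048828125)
282 [0.46362433 0.29056982 0.10098563] ((463.4148864746094, 290.01190185546875), (18.019405364990234, 21.639739990234375), 14.069893836975098)
```

View pics/w2.png

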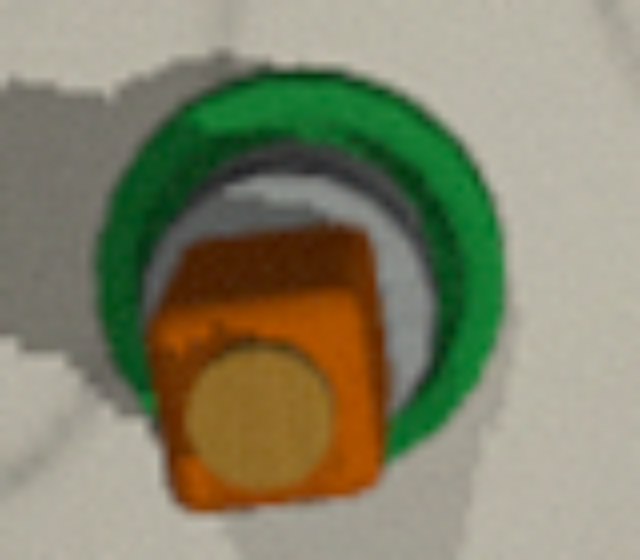

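```bash
python3 - <<'E'
from h import *
s=arm.read_state();p=s['tool_pos'];print(p)
for n in('side','scene'):
    d=cam(n);P=cloud(d)
    q=P.reshape(-1,3)-p;q=q[(np.linalg.norm(q[:,:2],axis=1)<.09)&(q[:,2]>-.03)&(q[:,2]<.16)]
    c,s_=np.cos(np.radians(10.5)),np.sin(np.radians(10.5)); y=-(-q[:,0]*s_+q[:,1]*c); x=q[:,0]*c+q[:,1]*s_
    for z0 in np.arange(-.03,.15,.01):
        k=(q[:,2]>z0)&(q[:,2]<z0+.01)
        if k.sum()>2: print(n,'%.2f'%z0,k.sum(),'min z %.4f x %.3f..%.3f y %.3f..%.3f'%(q[k,2].min(),x[k].min(),x[k].max(),y[k].min(),y[k].max()))
E
```

```text
[0.47593279 0.26743278 0.22376117]
side 0.03 107 min z 0.0343 x -0.018..0.017 y -0.056..0.049
side 0.04 257 min z 0.0402 x -0.019..0.017 y -0.058..0.050
side 0.05 256 min z 0.0501 x -0.019..0.017 y -0.059..0.049
side 0.06 212 min z 0.0600 x -0.018..0.017 y -0.059..0.050
side 0.07 202 min z 0.0701 x -0.019..0.017 y -0.060..0.051
side 0.08 197 min z 0.0800 x -0.018..0.017 y -0.061..0.054
side 0.09 196 min z 0.0900 x -0.019..0.017 y -0.062..0.054
side 0.10 78 min z 0.1000 x -0.018..0.017 y -0.064..0.052
side 0.11 302 min z 0.1103 x -0.039..0.037 y -0.085..0.080
side 0.12 591 min z 0.1200 x -0.039..0.037 y -0.085..0.081
side 0.13 590 min z 0.1300 x -0.039..0.037 y -0.089..0.081
side 0.14 302 min z 0.1400 x -0.038..0.027 y -0.090..0.082
scene 0.03 13 min z 0.0352 x -0.012..0.019 y -0.053..0.048
scene 0.04 43 min z 0.0400 x -0.014..0.021 y -0.056..0.052
scene 0.05 48 min z 0.0501 x -0.015..0.021 y -0.057..0.054
scene 0.06 55 min z 0.0603 x -0.013..0.021 y -0.058..0.053
scene 0.07 54 min z 0.0701 x -0.011..0.022 y -0.059..0.054
scene 0.08 58 min z 0.0802 x -0.005..0.020 y -0.060..0.056
scene 0.09 57 min z 0.0901 x -0.019..0.020 y -0.060..0.055
scene 0.10 13 min z 0.1007 x -0.009..0.020 y 0.045..0.050
scene 0.11 24 min z 0.1103 x -0.026..0.039 y -0.081..0.076
scene 0.12 227 min z 0.1200 x -0.033..0.042 y -0.083..0.079
scene 0.13 533 min z 0.1300 x -0.032..0.041 y -0.082..0.078
scene 0.14 238 min z 0.1400 x -0.022..0.040 y -0.082..0.082
```

Request:
drive_tool(
  linear=[
    [-1.2, 2.3, 0],
    [-1.2, 2.3, -3],
    [-1.2, 2.3, -7],
    [-1.2, 2.3, -11],
    [-1.2, 2.3, -15],
    [-1.2, 2.3, -18],
    [-1.2, 2.3, -20.5],
    [-1.2, 2.3, -20.5],
  ],
  roll=[0.12, 0.12, 0.12, 0.12, 0.12, 0.12, 0.12, 0.12],
  jaw=[9, 9, 9, 9, 9, 9, 9, 9],
)

```text
time_s: 8.62
tool_pos: [0.4621, 0.2886, 0.0153]
tool_rot: [0.001, 0.989, 0.15, -0.003]
force: [-2.0, -1.2, -0.9]
gripper_width: 0.0902
```

Request:
drive_tool(
  linear=[
    [0, 0, 0],
    [0, 0, 0],
    [0, 0, 0],
    [0, 0, 0],
    [0, 0, 0],
    [0, 0, 0],
    [0, 0, 0],
    [0, 0, 0],
  ],
  roll=[0, 0, 0, 0, 0, 0, 0, 0],
  jaw=[0, 0, 0, 0, 0, 0, 0, 0],
)

```text
time_s: 9.28
tool_pos: [0.4641, 0.2911, 0.02]
tool_rot: [-0.0, 0.988, 0.151, 0.0]
force: [0.2, 0.4, -0.4]
gripper_width: 0.0396
```

```bash
python3 - <<'E'
from h import *
s=arm.read_state();print(s['tool_pos'],s['tool_rot'],s['force'],s['gripper_width'])
a=cam('side');cv2.imwrite('pics/s4.png',cv2.resize(a['image'][260:410,200:400,::-1],None,fx=3,fy=3))
E
```

```text
[0.46414437 0.29114891 0.02000818] [-6.24962151e-05  9.88474265e-01  1.51388891e-01  1.64901816e-04] [ 0.23902157  0.44579191 -0.40445407] 0.03957167677751106
```

View pics/s4.png

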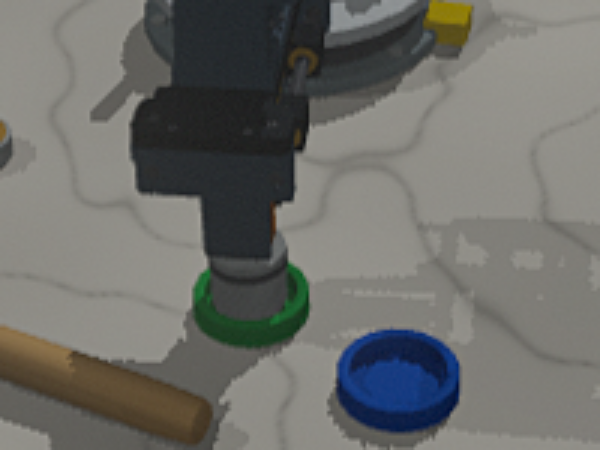

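Request:
drive_tool(
  linear=[
    [0, 0, 0],
    [0, 0, 0],
    [0, 0, 0],
    [0, 0, 0],
    [0, 0, 0],
  ],
  roll=[0, 0, 0, 0, 0],
  jaw=[0, 0, 0, 0, 0],
)

```text
time_s: 9.75
tool_pos: [0.4641, 0.291, 0.0197]
tool_rot: [0.0, 0.988, 0.151, -0.0]
force: [-0.8, -0.5, 0.5]
gripper_width: 0.0282
```

Request:
drive_tool(
  linear=[
    [-0.4, -0.12, 0],
    [-0.8, -0.25, 0.1],
    [-1.1, -0.35, 0.2],
    [-1.45, -0.45, 0.25],
    [-1.45, -0.45, 0.25],
  ],
  roll=[0, 0, 0, 0, 0],
  jaw=[0, 0, 0, 0, 0],
)

```text
time_s: 10.17
tool_pos: [0.4504, 0.2869, 0.0226]
tool_rot: [-0.0, 0.988, 0.151, 0.001]
force: [5.5, 1.7, -2.6]
gripper_width: 0.0281
```

Request:
drive_tool(
  linear=[
    [-0.35, -0.1, 0.05],
    [-0.7, -0.2, 0.1],
    [-1.05, -0.33, 0.1],
    [-1.05, -0.33, 0.1],
  ],
  roll=[0, 0, 0, 0],
  jaw=[0, 0, 0, 0],
)

```text
time_s: 10.5
tool_pos: [0.44, 0.2837, 0.0237]
tool_rot: [-0.0, 0.988, 0.151, 0.001]
force: [5.9, 0.6, -2.2]
gripper_width: 0.0277
```

Request:
drive_tool(
  linear=[
    [-0.35, -0.1, -0.05],
    [-0.7, -0.2, -0.05],
    [-1.05, -0.33, -0.1],
    [-1.05, -0.33, -0.1],
  ],
  roll=[0, 0, 0, 0],
  jaw=[0, 0, 0, 0],
)

```text
time_s: 10.83
tool_pos: [0.4297, 0.2804, 0.0228]
tool_rot: [-0.0, 0.988, 0.151, 0.002]
force: [6.0, -0.4, 1.1]
gripper_width: 0.0282
```

Request:
drive_tool(
  linear=[
    [0.1, 0.03, 1],
    [0.4, 0.1, 4],
    [0.4, 0.1, 8],
    [0.4, 0.1, 12],
    [0.4, 0.1, 14],
    [0.4, 0.1, 14],
    [0.4, 0.1, 14],
  ],
  roll=[0, 0, 0, 0, 0, 0, 0],
  jaw=[0, 0, 0, 0, 0, 0, 0],
)

```text
time_s: 11.42
tool_pos: [0.4324, 0.281, 0.1625]
tool_rot: [-0.0, 0.988, 0.151, 0.001]
force: [1.0, -0.7, -4.0]
gripper_width: 0.0278
```

```bash
python3 - <<'E'
from h import *
s=arm.read_state();p=s['tool_pos'];print(p,s['tool_rot'],s['force'],s['gripper_width'])
a=cam('side');b=cam('wrist')
u,v=proj(a,p).astype(int);print(u,v);u=max(u,90);v=max(v,100)
im=np.hstack([cv2.resize(a['image'][v-100:v+80,u-90:u+90,::-1],(400,400)),cv2.resize(b['image'][100:480,130:510,::-1],(400,400))]);cv2.imwrite('pics/s5.png',im)
E
```

```text
[0.43241173 0.28098259 0.16250617] [-2.11111969e-04  9.88479075e-01  1.51356338e-01  5.76395810e-04] [ 1.0176174  -0.69895744 -4.02763725] 0.02784197837513393
300 279
```

View pics/s5.png

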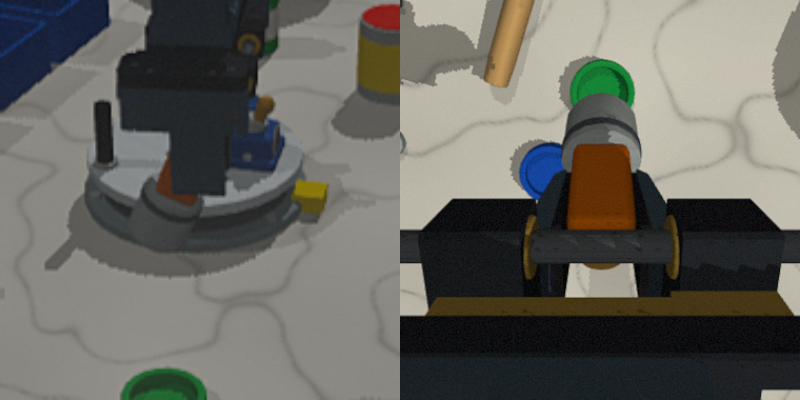

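```bash
cat > c.py <<'E'
from h import *
def coupler():
    s=arm.read_state();p=s['tool_pos'];q=s['tool_rot']
    R=Ro.from_quat([q[1],q[2],q[3],q[0]]).as_matrix()
    d=cam('wrist');P=cloud(d);H=cv2.cvtColor(d['image'],cv2.COLOR_RGB2HSV)
    L=(P-p)@R   # tool coords, z down
    m=(H[...,0]<20)&(H[...,1]>150)&(abs(L[...,1])<.02)&(abs(L[...,0])<.06)
    m=cv2.erode(m.astype(np.uint8),np.ones((3,3)))>0
    q_=L[m];q_=q_[np.isfinite(q_).all(1)]
    for _ in range(4):
        c=q_.mean(0);n=np.linalg.svd(q_-c)[2][2];r=(q_-c)@n;q_=q_[abs(r)<max(.002,0*2*r.std())]
    if n[0]<0:n=-n
    ax=np.cross([0,1,0],n);ax/=np.linalg.norm(ax)
    if ax[2]>0: ax=-ax     # mouth->top, tool z is down
    tilt=np.degrees(np.arctan2(-ax[0],-ax[2]))
    axis0=c-.014*n; axis0[1]=(np.percentile(L[m][:,1],2)+np.percentile(L[m][:,1],98))/2
    g=(np.linalg.norm(L-axis0,axis=2)<.11)&((H[...,1]<70)|(H[...,2]<60))
    K=L[g]-axis0; e=np.cross(ax,[0,1,0]); t=K@ax; rad=np.hypot(K[:,1],K@e)
    k=(rad<.0235)&(K@n>0.008)&(t<0); tt=t[k]
    print('n',len(q_),'tilt',tilt,'normal',n,'axis pt(tool)',axis0,'t range',np.percentile(tt,[.5,2,50,98]),k.sum())
    return s,R,axis0,ax,np.percentile(tt,1)
E
python3 - <<'E'
from c import *
s,R,a,ax,t=coupler()
mouth=a+ax*t; print('mouth tool',mouth,'world',s['tool_pos']+R@mouth,'axis world',R@ax)
d=cam('side');P=cloud(d);p=s['tool_pos'];L=(P-p)@R
K=L-a;t=K@ax;e=np.cross(ax,[0,1,0]);rad=np.hypot(K[...,1],K@e);k=(rad<.03)&(t<0.03)&(t>-.12)
print(k.sum(),np.percentile(t[k],[1,5,50]),np.percentile(K[k][:,1],[1,99]),np.percentile((K@e)[k],[1,99]))
E
```

```text
n 4134 tilt 23.60955938661899 normal [ 0.91629047  0.00345089 -0.40049953] axis pt(tool) [ 0.00505711 -0.00068299 -0.0548949 ] t range [-0.06624764 -0.06463155 -0.03787319 -0.00201295] 3178
mouth tool [ 0.03127915 -0.00068299  0.00509768] world [0.46099844 0.29038658 0.15550515] axis world [-0.37991614 -0.11874329  0.91736784]
1422 [-0.06956814 -0.06476152 -0.02885711] [-0.02722746  0.01552393] [-0.02163028  0.02009414]
```

```bash
python3 - <<'E'
from m import *
A=[];b=[]
for n in('scene','side'):
    d=cam(n);P=cloud(d);H=cv2.cvtColor(d['image'],cv2.COLOR_RGB2HSV);z=P[...,2]
    m=(np.linalg.norm(P[...,:2]-[.508,-.01],axis=2)<.03)&(H[...,0]>8)&(H[...,0]<30)&(H[...,1]>90)&(z>.09)&(z<.13);v,u=np.nonzero(m);print(m.sum(),u.mean(),v.mean())
    if m.sum()<20: continue
    r=ray(d,u.mean(),v.mean());r/=np.linalg.norm(r);Q=np.eye(3)-np.outer(r,r);A.append(Q);b.append(Q@d['c'])
hc=np.linalg.solve(sum(A),sum(b)) if len(A)==2 else np.array([.5049,-.0122,.1005]);print('head',hc,[np.linalg.norm(q@hc-w) for q,w in zip(A,b)])
y=np.radians(10.5);ax=np.r_[-np.sin(np.radians(25))*np.array([np.cos(y),np.sin(y)]),np.cos(np.radians(25))]
foot=np.r_[np.array([.5705,0])-.06*np.array([np.cos(y),np.sin(y)]),.086];print('crown geo',foot+.024*ax,'head geo',foot+.017*ax)
R=Ro.from_euler('z',y).as_matrix()@np.diag([1,-1,-1.]);mt=np.array([.0313,-.0007,.0051])
crown=foot+.024*ax;s=arm.read_state();p=s['tool_pos']
for o in(.03,.0):
    T=crown+o*ax-R@mt;print(o,'TCP',T,'shift cm',(T-p)*100)
print('axis',ax)
E
```

```text
47 322.27659574468083 227.82978723404256
57 328.49122807017545 226.66666666666666
head [ 0.50646203 -0.01320504  0.09704313] [np.float64(0.000692641578994206), np.float64(0.0006926415789941129)]
crown geo [ 0.50153171 -0.01278252  0.10775139] head geo [ 0.5044405  -0.0122434   0.10140723]
0.03 TCP [ 0.45841715 -0.02148525  0.14004062] shift cm [  2.6549025  -30.20674585  -2.09146884]
0.0 TCP [ 0.4708834  -0.01917477  0.11285139] shift cm [  3.90152694 -29.97569767  -4.8103922 ]
axis [-0.41554148 -0.07701606  0.90630779]
```

Request:
drive_tool(
  linear=[
    [2.6, -30.2, 1],
    [2.6, -30.2, 1],
    [2.6, -30.2, 1],
    [2.6, -30.2, 1],
    [2.6, -30.2, 1],
    [2.6, -30.2, 1],
    [2.6, -30.2, 1],
    [2.6, -30.2, 1],
  ],
  roll=[-0.12, -0.12, -0.12, -0.12, -0.12, -0.12, -0.12, -0.12],
  jaw=[0, 0, 0, 0, 0, 0, 0, 0],
)

```text
time_s: 12.38
tool_pos: [0.4589, -0.0258, 0.172]
tool_rot: [0.001, 0.996, 0.09, -0.0]
force: [0.9, 0.8, -3.4]
gripper_width: 0.0279
```

Request:
drive_tool(
  linear=[
    [0, 0, 0],
    [0, 0, 0],
    [0, 0, 0],
  ],
  roll=[0, 0, 0],
  jaw=[0, 0, 0],
)

```text
time_s: 12.63
tool_pos: [0.4582, -0.0205, 0.1718]
tool_rot: [-0.0, 0.996, 0.092, -0.0]
force: [-0.4, 1.0, -4.4]
gripper_width: 0.0279
```

```bash
cat > go.py <<'E'
from c import *
y=np.radians(10.5);AX=np.r_[-np.sin(np.radians(25))*np.array([np.cos(y),np.sin(y)]),np.cos(np.radians(25))]
crown=np.array([.5015,-.0128,.1078])
def go():
    s,R,a,ax,t=coupler();mt=a+ax*t;p=s['tool_pos'];M=p+R@mt;A=R@ax
    print('p',p,'F',s['force'],'w',s['gripper_width'],'mouth',M,'axis',A,'ang',np.degrees(np.arccos(A@AX)))
    D=M-crown;print('along',D@AX,'lateral',D-AX*(D@AX))
    for o in(.03,0,-.02):print(o,'shift cm',((crown+o*AX-M)*100).round(2))
E
python3 -c "
from go import *
go()"
```

```text
n 3994 tilt 23.672020306531127 normal [ 9.15858438e-01  8.51733680e-04 -4.01500430e-01] axis pt(tool) [ 0.00502733 -0.00060364 -0.05480366] t range [-0.06805699 -0.06536698 -0.03796583 -0.0024986 ] 3199
p [ 0.45823504 -0.02051419  0.17179748] F [-0.39685624  1.03461943 -4.35087514] w 0.027897686639237296 mouth [ 0.48921037 -0.01413895  0.16590335] axis [-0.39383075 -0.07373225  0.91622099] ang 1.3803868794961753
along 0.05786949122467416 lateral [0.01175755 0.00311793 0.00565578]
0.03 shift cm [-0.02 -0.1  -3.09]
0 shift cm [ 1.23  0.13 -5.81]
-0.02 shift cm [ 2.06  0.29 -7.62]
```

Request:
drive_tool(
  linear=[
    [0, -0.1, -1.5],
    [0, -0.1, -3.1],
    [0.4, 0, -4],
    [0.8, 0.05, -4.9],
    [0.8, 0.05, -4.9],
    [0.8, 0.05, -4.9],
  ],
  roll=[0, 0, 0, 0, 0, 0],
  jaw=[0, 0, 0, 0, 0, 0],
)

```text
time_s: 13.18
tool_pos: [0.4668, -0.0201, 0.1231]
tool_rot: [-0.0, 0.996, 0.092, -0.0]
force: [-0.6, 0.2, -3.8]
gripper_width: 0.0275
```

```bash
python3 - <<'E'
from go import *
go()
a=cam('side');b=cam('wrist')
cv2.imwrite('pics/s6.png',np.hstack([cv2.resize(a['image'][140:270,265:395,::-1],(400,400)),cv2.resize(b['image'][60:360,170:470,::-1],(400,400))]))
E
```

```text
n 4082 tilt 23.690070875140705 normal [ 0.91572995  0.00223191 -0.40178809] axis pt(tool) [ 0.00495623 -0.00058651 -0.05492631] t range [-0.1078578  -0.10330126 -0.03888036 -0.00281453] 3295
p [ 0.46682042 -0.02012487  0.12310998] F [-0.55830415  0.16867221 -3.80351189] w 0.027520786117066848 mouth [ 0.51366452 -0.01077048  0.08038271] axis [-0.39438723 -0.07386968  0.91597052] ang 1.3446769018305087
along -0.0300596670035116 lateral [-0.00032652 -0.00028556 -0.00017398]
0.03 shift cm [-2.46 -0.43  5.46]
0 shift cm [-1.22 -0.2   2.74]
-0.02 shift cm [-0.39 -0.05  0.93]
```

View pics/s6.png

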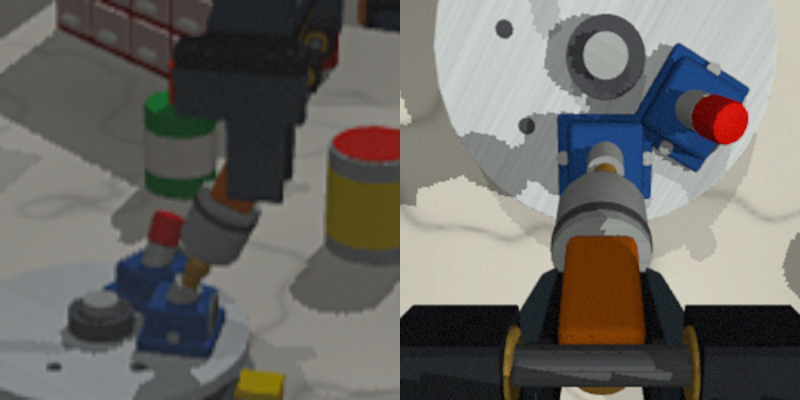

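Picture 10: the mouth is just over the brass head, in line in both views. I press along the axis.

Request:
drive_tool(
  linear=[
    [0.2, 0.04, -0.45],
    [0.4, 0.08, -0.9],
    [0.6, 0.11, -1.3],
    [0.6, 0.11, -1.3],
  ],
  roll=[0, 0, 0, 0],
  jaw=[0, 0, 0, 0],
)

```text
time_s: 13.67
tool_pos: [0.4729, -0.0195, 0.1098]
tool_rot: [-0.0, 0.996, 0.092, -0.0]
force: [-1.9, -0.8, 4.5]
gripper_width: 0.0278
```

Request:
drive_tool(
  linear=[
    [0.12, 0.02, -0.27],
    [0.25, 0.05, -0.55],
    [0.25, 0.05, -0.55],
  ],
  roll=[0, 0, 0],
  jaw=[0, 0, 0],
)

```text
time_s: 13.92
tool_pos: [0.4751, -0.019, 0.1044]
tool_rot: [0.0, 0.996, 0.092, -0.0]
force: [-0.4, -2.0, -1.9]
gripper_width: 0.0279
```

Request:
drive_tool(
  linear=[
    [0.08, 0.015, -0.18],
    [0.16, 0.03, -0.36],
    [0.16, 0.03, -0.36],
  ],
  roll=[0, 0, 0],
  jaw=[0, 0, 0],
)

```text
time_s: 14.17
tool_pos: [0.4766, -0.0188, 0.101]
tool_rot: [0.0, 0.996, 0.092, -0.0]
force: [-4.8, -3.7, 4.1]
gripper_width: 0.0283
```

Request:
drive_tool(
  linear=[
    [0.04, 0.01, -0.09],
    [0.08, 0.015, -0.18],
    [0.08, 0.015, -0.18],
  ],
  roll=[0, 0, 0],
  jaw=[0, 0, 0],
)

```text
time_s: 14.42
tool_pos: [0.4772, -0.0187, 0.0995]
tool_rot: [0.0, 0.996, 0.092, -0.0]
force: [-5.8, -3.7, 9.4]
gripper_width: 0.0281
```

Request:
drive_tool(
  linear=[
    [0, -0.08, 0],
    [0, -0.08, 0],
    [0, -0.08, 0],
    [0, -0.08, 0],
    [0, -0.08, 0],
    [0, -0.08, 0],
  ],
  roll=[0, 0, 0, 0, 0, 0],
  jaw=[0, 0, 0, 0, 0, 0],
)

```text
time_s: 14.92
tool_pos: [0.4772, -0.0188, 0.0996]
tool_rot: [-0.0, 0.996, 0.092, -0.0]
force: [-5.6, 2.4, 10.7]
gripper_width: 0.0276
```

```bash
python3 - <<'E'
from go import *
go()
a=cam('side');b=cam('scene')
P=cloud(b);im=b['image'].astype(int);z=P[...,2];m=(np.linalg.norm(P[...,:2]-[.635,.055],axis=2)<.05)&(im.max(2)<60)&(z>.1)&(z<.112);print('post',m.sum(),P[m].mean(0))
cv2.imwrite('pics/s7.png',np.hstack([cv2.resize(a['image'][140:270,265:395,::-1],(400,400)),cv2.resize(b['image'][170:300,250:380,::-1],(400,400))]))
E
```

```text
n 4118 tilt 23.67272770922354 normal [ 0.91585227  0.00183422 -0.40151121] axis pt(tool) [ 0.00497598 -0.00057464 -0.05479967] t range [-0.09801836 -0.08648576 -0.03843364 -0.00238918] 3269
p [ 0.47719223 -0.01883093  0.09963434] F [-5.59447913  2.44199117 10.66652372] w 0.027626213907509255 mouth [ 0.5171524  -0.01079818  0.07280863] axis [-0.39451254 -0.07401961  0.91590445] ang 1.3355150113780891
along -0.03837134632297121 lateral [-0.00029249 -0.00095339 -0.00021512]
0.03 shift cm [-2.81 -0.43  6.22]
0 shift cm [-1.57 -0.2   3.5 ]
-0.02 shift cm [-0.73 -0.05  1.69]
post 38 [0.63767782 0.05627026 0.10701648]
```

View pics/s7.png

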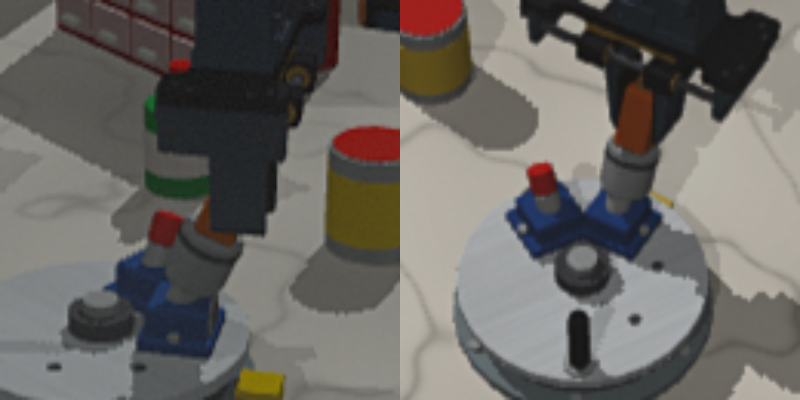

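Picture 11: the skirt sits down over the nipple, aligned in both views, and the table is still in its notch. The push is about 15 N with no slip in the grip, so I hand in.

```bash
python3 -c "
from h import *
s=arm.read_state();print(s['time_s'],s['tool_pos'],s['force'],s['gripper_width']);print(arm.finish_job())"
```

```text
15.0667 [ 0.47718598 -0.01884741  0.09963347] [-5.06133084  2.13275539 10.7318546 ] 0.02770489327981128
the job is handed in; nothing more can be done
None
```

I indexed the table one notch, took the coupler from the green cup and pressed it onto the nipple past the snap. I handed the job in at about 15 s while still holding it there.

Because the tool can only turn about the vertical, I gripped the coupler and tipped it in the fingers against the cup's rim until it leaned with the nipple. I then pressed it on along the nipple's axis.

**Last checks**
- **Alignment:** the coupler leans 23.7° against the nipple's 25°, with an overall axis error of about 1.3°. Its axis lies about 1 mm from the estimated nipple axis.
- **Snap:** the push along the axis rose to about 8–9 N, dropped to about 2–3 N, then climbed on the seal spring to about 15–16 N, after allowing for the coupler's weight.
- **Grip:** the jaw width held at 27.7 mm and the coupler had not moved in the fingers.
- **Table:** the post measured about (0.638, 0.056), against (0.635, 0.055) expected in the second notch.
- **Bystanders:** I never touched any of them, but did not measure their positions at the end.

**What failed or disagreed**
- The first two pushes passed over the post. The fingertips sit about 33 mm higher than the reported TCP, so I worked from the camera depth after that.
- Once the coupler was near the block, my depth-based reading of the mouth picked up the block instead. I judged the seating depth from the force and the pictures.
- A sideways force of about 2 N on the nipple remained at the end.

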